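Fetch the full wire spool from the swing-out carrier in the weld shop

ROBOT

A 6-joint arm with a two-finger parallel gripper is mounted at the origin on the work surface. World frame = base frame: x ahead of the robot, y to its left, z up, the work surface at z = 0. Lengths are in mm, angles in rad, forces in N, time in s.
With the tool pointing down it reaches from about 275 to 975 mm from the base axis. Payload 8.4 kg.
Tool frame: the origin (TCP) lies between the finger pads; the fingertips stand 11 mm ahead of it and the grasp point (between the pads) lies 8 mm behind it; z points along the fingers, y is the line along which they close (so a half turn about z gives the same grasp; the last joint's range is limited). The gripper opens to 92 mm and grips with 3 to 60 N. Pads are 20 mm wide; open, the fingers measure 128 mm over their backs; the gripper's body (75 mm by 189 mm) begins 69 mm behind the grasp point.
Start: joints at [-1.129, 0.353, 1.633, -0, 1.155, -0.002], TCP at [268.358, -564.457, 225.583] pointing down, gripper open.
Joint ranges: [-2.63, 2.63], [-0.92, 2.1], [0.06, 2.66], [-1.3, 4.44], [0, 2.69], [-3.02, 3.02]. Speed limits (rad/s): [2.22, 2.22, 2.79, 3.14, 3.14, 3.14].

INTERFACE

Orientations are given as a rotation vector (axis times angle).
In Python, from station import ctrl, imaging gives the robot as it stands. The module is installed in compiled form; this text tells all that it offers.
- The arm moves only by the tool arm_command, never from a script. Its argument "moves" is a list of rows, each a list of 4 numbers: the shift along the world's x, y, z in units of 0.02 m (1.0 is 0.02 m), then the turn about the world's z in units of 0.1 rad (1.0 is 0.1 rad). In form: [[dx, dy, dz, spin], ...]. A call has 1 to 12 rows; each row shifts and turns the commanded pose from where the row before left it; what a row does not reach is not made up. A row lasts 1/12 s, in which the tool goes at most 41.7 mm and 7.16 degrees, less where a joint would pass 70% of its speed; a pose out of reach is approached as far as the arm can. A call with a number of a shift or a turn outside -1 to 1 is refused whole. A call with a gripper value outside its range is refused whole. "fingers" is the opening, from 0 (shut) to 1 (fully open), set as the call begins (left out, the last holds). The fingers move at their own pace and stop on an object; "force" is the grip in N (left out, the last holds). Time passes only in rows, so rows that do not move let the fingers close. It gives the time, the measured TCP pose, the force, the opening and the grip force at its end, in the units of the state.
- ctrl.state(): the state, without advancing time (a new reading comes with each control period).
- imaging.capture(name): name is "scene" or "top" or "wrist"; returns (picture, depth): 480x640x3 uint8, red, green, blue; 480x640 float32, mm along the optical axis (not along the pixel's ray), 0 where there is no reading.
- imaging.camera_model(name): a dict with "fx", "fy", "cx", "cy" (pixels), "k1" (the pictures are not rectified: a ray, as slopes to the right and down, at radius r is drawn at 1 + k1 r^2 times it, then the intrinsics apply), "rvec" (rotation vector, rad) and "tvec" (3), from world to camera coordinates, as OpenCV has them. Camera axes: x right, y down, z forward; pixel columns grow to the right and rows downward; lengths in mm; the calibration is good to about 2 mm. A picture is of the moment at which its call begins: read the wrist's pose just before it. camera_model takes no time and is no camera call; for the wrist camera it gives the pose at the moment of the call.
- ctrl.close_job(): hands the job in; it is judged then, once.
Trained networks look in the newest picture that a camera, given by its name, has taken for a name from the list of things; names that differ only in an ending like _2 or _b are one class to them, and where a whole thing is asked for, a point or a joint stands for the part that bears it (a point fixed in the world has none). Each returns a list of dicts, best first, with "score" (0 to 1); they miss things now and then, are a little off and sometimes report something else, mostly with a low value. They report only what shows in the picture. A call takes as long as a camera call.
- imaging.regions_of(camera, label): "pixels" (480x640 bool, what is visible of it) and "box" ([centre column, centre row, width, height] in pixels, round what is visible of it).
The state is a dict: "clock": time; "qpos": joint angles; "qd": joint speeds; "joint_efforts": joint torques, N m; "tool_pos": TCP position; "tool_rot": TCP orientation; "wrist_force": force on the tool from outside, world axes, zero at the start; "moment": the same for the moment, N m; "gripper_width": finger opening in mm; "finger_force": force on a finger pad.
Only numpy, scipy, OpenCV 4.12 (cv2) and the standard library are available. Lean on these libraries where they do the work, as an engineer would, in place of code of your own. Each camera call takes 0.05 s, during which the arm holds its last target. There are 200 camera calls.

TASK

Swing the grey wire cabinet's door wide open, slide the larger of the two wire spools up off its spindle on the inside of the door, and set it down (not dropped) flat in the large empty bay of the aluminium tray. Then shut the cabinet door fully, leaving the smaller spool on its spindle and everything else on the bench where it was.

Things in the scene. Friction and masses are not known exactly. Their poses are not given: they have to be found in the camera images.
- door (a joint): Hinge of the cabinet door, rad: 0 = fully shut, grows as the door swings out, stop at 1.9. Vertical axis at the cabinet's left front edge (seen from the robot). It has a little friction and stays where it is left.
- door_hinge (a point): Point on the vertical hinge axis at the height of the handle (z about 180 mm). Axes turn with the door: -y runs along the door from the hinge to its free edge, +x is normal to the door towards its inside, z up. The door panel is 12 mm thick (x -12 to 0 here), 240 mm wide, z 45 to 210 mm.
- door_handle (a point): Middle of the handle bar: a round steel bar 11 mm thick, 85 mm long, level and parallel to the door (along its y), its axis 42 mm in front of the door's outer face, 185 mm from the hinge, 30 mm below the door's top edge. Axes as door_hinge.
- spindle_inner (a point): Foot of the spindle nearer the hinge, on top of the carrier plate (z 115 mm) that is fixed to the door's inside and swings with it: upright steel pin 16 mm thick, 70 mm tall, its axis 65 mm from the door's inner face and 70 mm from the hinge. Axes as door_hinge.
- spindle_outer (a point): Foot of the other, equal spindle, 155 mm from the hinge (85 mm from the first spindle). Axes as door_hinge.
- cabinet: Grey steel cabinet, fixed, 190 deep (x) x 250 wide (y) x 220 mm tall; origin at bench level in the middle of its front, x points from the front to the back. The closed door covers its front; its roof covers the spools when the door is shut.
- large_spool: Full spool of copper-coloured wire, black flanges, 66 mm diameter, 55 mm tall, bore 22 mm, about 450 g. Stands upright on one of the two spindles (either one). Origin at the centre of its underside, z is its axis.
- small_spool: Smaller spool of the same make, 48 mm diameter, 42 mm tall, bore 22 mm, on the other spindle; it stays there. Origin at the centre of its underside.
- tray: Open aluminium tray, fixed to the bench, 140 (x) x 220 (y) x 32 mm tall, walls 5 mm; a cross wall at y -35 mm parts a large empty bay (130 x 138 mm, towards +y) from a small bay (holding a pipe coupling). Origin under its centre.
- tray_bay (a point): Centre of the large bay's floor, 5 mm above the bench; axes as the tray's.
- coupling: Short steel pipe piece in the tray's small bay, 44 mm diameter, 40 mm tall; leave it. Origin at the centre of its underside.
- spray_can: Upright aluminium spray can, 60 mm diameter, 165 mm tall, standing in front of the cabinet just outside the door's sweep. Origin at the centre of its underside.
- tip_jar: Closed white jar with black lid, 52 mm diameter, 100 mm tall, to the left of the hinge. Origin at the centre of its underside.
- chipping_hammer: Green-handled chipping hammer lying on the bench, 22 mm tall, 260 mm long, 120 mm wide at its head, under the door's sweep (the door passes over it). Origin at the middle of its handle, at bench level.
- weldment: Heavy welded steel bracket behind the tray, 130 x 120 mm, 112 mm tall. Origin at the centre of its underside.
- wire_brush: Wooden wire brush lying on the bench, 220 x 26 mm, 28 mm tall. Origin at the centre of its underside.
- magnet_square: Grey triangular welding magnet lying flat, 80 mm, 14 mm thick. Origin at its centre, at bench level.

How it is judged (in metres and radians):
On the way, in this order (a step that is already met when the one before it is completed fails the run):
1. the door is swung wide open (past 57 degrees) (value of joint door above 1 rad), for 0.2 s.
2. the large spool stands flat and released in the tray's large bay (z of large_spool in the frame of tray_bay below 0.006 m and x of large_spool in the frame of tray_bay between -0.036 and 0.036 m and y of large_spool in the frame of tray_bay between -0.04 and 0.04 m and angle between large_spool's own z axis and vertical below 0.1 rad and contact force between the fingers and large_spool below 0.1 N and linear speed of large_spool below 0.03 m/s), for 0.2 s.
At the end, for the whole second after the job is handed in: The door is shut (within 0.06 rad); the large spool stands flat (within 0.1 rad) and at rest on the floor of the tray's large bay, anywhere inside its walls; the small spool still stands upright on its spindle, within 12 mm of the spindle's foot (value of joint door below 0.06 rad and z of large_spool in the frame of tray_bay below 0.006 m and x of large_spool in the frame of tray_bay between -0.036 and 0.036 m and y of large_spool in the frame of tray_bay between -0.04 and 0.04 m and angle between each of large_spool, small_spool's own z axis and vertical below 0.1 rad and linear speed of large_spool below 0.02 m/s and (distance between small_spool and spindle_inner below 0.012 m or distance between small_spool and spindle_outer below 0.012 m)); the robot touches nothing.
It fails at once if the large spool is dropped (falls faster than 0.7 m/s out of the fingers, about 25 mm) (linear speed of large_spool above 0.7 m/s and contact force between the fingers and large_spool below 0.1 N).
It fails at once if the small spool comes off its spindle (distance between small_spool and spindle_inner above 0.04 m and distance between small_spool and spindle_outer above 0.04 m).
It fails at once if a bystander is moved by more than 30 mm (distance of any of spray_can, tip_jar, chipping_hammer, weldment, wire_brush, magnet_square, coupling from where it was at the start of the episode above 0.03 m).
It fails at once if the spray can or the jar is tipped over (angle between any of spray_can, tip_jar's own z axis and vertical above 0.4 rad).
It also fails if it takes over 72 s, if anything falls off the work surface, if the arm or the gripper's body presses on something with over 40 N, if the wrist force passes 120 N, or if a joint passes its speed limit or range.

## Working session

There is one attempt and no reset: what is moved stays moved. The work goes in short steps, Python scripts to look and compute and a tool call to move; the robot and the scene stay as the last step left them, time stands still between calls to the robot, and variables do not carry over. Pictures are saved under pics/ and viewed, at most 10 in all, crops included, and the job is handed in when it is done.

Besides the shell and the picture viewer there is one more tool, called after "Emit:" by a JSON object that holds its "name" and its "arguments". arm_command: Moves the arm, as the interface text tells. Its arguments: {"type":"object","properties":{"moves":{"type":"array"},"fingers":{"type":"number"},"force":{"type":"number"}},"required":["moves"]}

```bash
mkdir -p pics; cat > h.py <<'E'
import numpy as np, cv2
from station import ctrl, imaging
def cam(n):
    m=imaging.camera_model(n); R=cv2.Rodrigues(np.array(m['rvec'],float))[0]; return m,R,np.array(m['tvec'],float)
def cloud(n,d,c=None):
    m,R,t=c or cam(n)
    K=np.array([[m['fx'],0,m['cx']],[0,m['fy'],m['cy']],[0,0,1.]])
    v,u=np.mgrid[0:480,0:640]
    p=cv2.undistortPoints(np.stack([u,v],-1).reshape(-1,1,2).astype(float),K,np.array([m['k1'],0,0,0,0.])).reshape(480,640,2)
    P=np.dstack([p*d[...,None],d])
    W=(P-t)@R
    W[d<=0]=np.nan
    return W
E
python3 - <<'E'
from h import *
s=ctrl.state(); print({k:np.round(v,3) for k,v in s.items()})
T={}
for n in ["scene","top"]:
    p,d=imaging.capture(n); cv2.imwrite(f'pics/{n}0.png',p[...,::-1]); W=cloud(n,d); np.save(n+'W.npy',W)
    print(n,np.round(-cam(n)[1].T@cam(n)[2]))
    for l in ["door_handle","cabinet","large_spool","small_spool","tray","coupling","spray_can","tip_jar","chipping_hammer","weldment","wire_brush","magnet_square"]:
        for r in imaging.regions_of(n,l)[:1]:
            q=W[r['pixels']]; q=q[~np.isnan(q[:,0])]
            if len(q): print(l,round(r['score'],2),np.round(r['box']),np.round(np.percentile(q,[2,50,98],axis=0)).tolist())
print(ctrl.state()['clock'])
E
```

```text
{'clock': np.float64(0.0), 'qpos': array([-1.129,  0.354,  1.634,  0.   ,  1.155, -0.002]), 'qd': array([ 0.   , -0.001, -0.001,  0.001,  0.002, -0.001]), 'joint_efforts': array([ 4.0000e-03, -5.9384e+01, -3.3421e+01,  7.0000e-02,  2.4000e-02,
       -0.0000e+00]), 'tool_pos': array([ 268.169, -563.999,  224.853]), 'tool_rot': array([-3.063, -0.691,  0.   ]), 'wrist_force': array([-0.812,  0.096,  0.491]), 'moment': array([ 0.003,  0.036, -0.031]), 'finger_force': np.float64(0.0), 'gripper_width': np.float64(92.194)}
scene [1559.  135. 1282.]
door_handle 0.73 [370. 213.  21.  50.] [[412.0, 51.0, 10.0], [453.0, 79.0, 113.0], [464.0, 107.0, 168.0]]
cabinet 0.72 [390. 255.  72.  18.] [[504.0, 56.0, -3.0], [649.0, 93.0, 183.0], [700.0, 183.0, 219.0]]
large_spool 0.62 [265. 238.  85.  48.] [[435.0, -323.0, -1.0], [505.0, -206.0, 7.0], [580.0, -107.0, 34.0]]
tray 0.85 [265. 238.  85.  53.] [[435.0, -323.0, -2.0], [502.0, -206.0, 7.0], [580.0, -106.0, 35.0]]
coupling 0.82 [243. 231.  20.  23.] [[475.0, -307.0, 2.0], [517.0, -285.0, 31.0], [533.0, -266.0, 48.0]]
spray_can 0.98 [371. 211.  22
[... 1092 characters left out ...]
-306.0, -0.0], [510.0, -283.0, 36.0], [527.0, -267.0, 50.0]]
spray_can 0.6 [277. 305.  24.  28.] [[398.0, 48.0, 20.0], [420.0, 73.0, 162.0], [452.0, 100.0, 170.0]]
tip_jar 0.57 [177. 230.  24.  30.] [[609.0, 359.0, 9.0], [627.0, 375.0, 93.0], [653.0, 404.0, 105.0]]
chipping_hammer 0.62 [234. 264.  36.  94.] [[419.0, 158.0, 3.0], [502.0, 197.0, 18.0], [675.0, 261.0, 27.0]]
weldment 0.61 [413. 220.  43.  53.] [[634.0, -356.0, 2.0], [687.0, -290.0, 17.0], [762.0, -241.0, 114.0]]
wire_brush 0.75 [165. 323.  75.  25.] [[340.0, 295.0, -1.0], [368.0, 395.0, 26.0], [397.0, 502.0, 35.0]]
magnet_square 0.94 [470. 255.  29.  32.] [[563.0, -499.0, -1.0], [593.0, -459.0, 12.0], [643.0, -432.0, 21.0]]
1.3
```

```bash
python3 - <<'E'
from h import *
a=cv2.imread('pics/top0.png')[130:370,120:520]; cv2.imwrite('pics/a.png',cv2.resize(a,(800,480)))
W=np.load('topW.npy')
x,y,z=W[...,0],W[...,1],W[...,2]
roi=(x>600)&(x<960)&(y>-20)&(y<330)
m=roi&(z>214)&(z<230); q=W[m]; print('roof',len(q),np.median(q[:,2]),cv2.boxPoints(cv2.minAreaRect(q[:,:2].astype(np.float32))).round(1).tolist())
m=roi&(z>203)&(z<213)&(x<720); q=W[m]; print('doortop',len(q),cv2.boxPoints(cv2.minAreaRect(q[:,:2].astype(np.float32))).round(1).tolist())
m=roi&(z>165)&(z<195)&(x<700); q=W[m]; print('handle',len(q),cv2.boxPoints(cv2.minAreaRect(q[:,:2].astype(np.float32))).round(1).tolist())
W2=np.load('sceneW.npy');x,y,z=W2[...,0],W2[...,1],W2[...,2]
m=(x>600)&(x<960)&(y>-20)&(y<330)&(z>214)&(z<230); q=W2[m]; print('roof scene',len(q),np.median(q[:,2]),cv2.boxPoints(cv2.minAreaRect(q[:,:2].astype(np.float32))).round(1).tolist())
E
```

```text
roof 5868 219.31956688851602 [[684.0999755859375, 291.5], [684.0999755859375, 39.099998474121094], [886.5999755859375, 39.099998474121094], [886.5999755859375, 291.5]]
doortop 415 [[681.7999877929688, 290.1000061035156], [682.4000244140625, 39.599998474121094], [719.0999755859375, 39.70000076293945], [718.5, 290.1000061035156]]
handle 514 [[633.5, 292.5], [636.0, 38.79999923706055], [699.4000244140625, 39.5], [696.7999877929688, 293.1000061035156]]
roof scene 7717 219.3978431520521 [[694.0999755859375, 40.70000076293945], [892.0999755859375, 40.29999923706055], [892.7000122070312, 291.20001220703125], [694.7000122070312, 291.6000061035156]]
```

View pics/a.png

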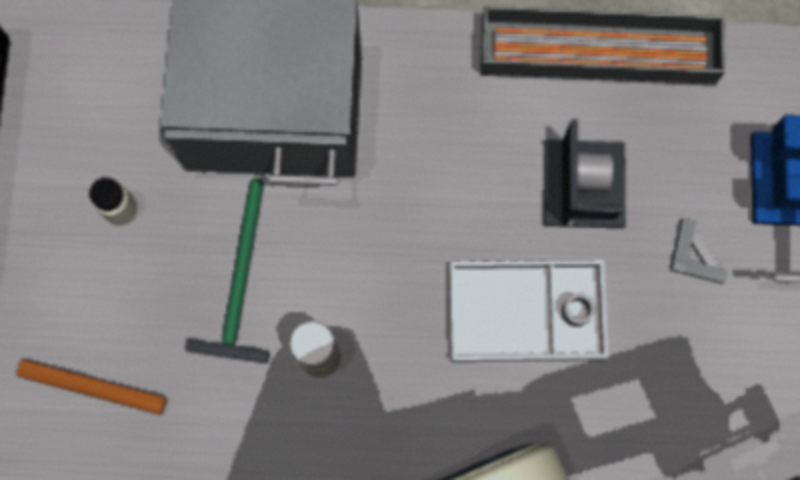

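```bash
python3 - <<'E'
from h import *
for n in ["top","scene"]:
    W=np.load(n+'W.npy'); x,y,z=W[...,0],W[...,1],W[...,2]
    m=(x>615)&(x<662)&(y>20)&(y<180)&(z>150)&(z<200); q=W[m]
    print(n,len(q),np.round(np.percentile(q,[1,50,99],axis=0),1).tolist(), np.polyfit(q[:,1],q[:,0],1).round(3))
# ray at z=185 for top handle pixels, bright pixels
p=cv2.imread('pics/top0.png'); print(p[212:228,272].mean(-1).round().tolist(),p[220,246:300].mean(-1).round().tolist())
m,R,t=cam('top');K=np.array([[m['fx'],0,m['cx']],[0,m['fy'],m['cy']],[0,0,1.]])
uv=np.array([[[254.5,220.]],[[290,221]],[[272,220]]]); r=cv2.undistortPoints(uv,K,np.array([m['k1'],0,0,0,0.])).reshape(-1,2)
d=np.c_[r,np.ones(3)]@R; c=-R.T@t
print((c+d*((180-c[2])/d[:,2])[:,None]).round(1))
E
```

```text
top 181 [[636.3, 53.0, 173.5], [642.0, 97.6, 183.0], [661.2, 145.7, 191.5]] [4.00000e-03 6.43585e+02]
scene 181 [[638.6, 55.3, 175.9], [648.0, 100.4, 183.1], [660.4, 147.3, 189.7]] [3.0000e-03 6.4781e+02]
[42.0, 40.0, 42.0, 39.0, 43.0, 68.0, 121.0, 153.0, 149.0, 112.0, 82.0, 95.0, 134.0, 145.0, 139.0, 137.0] [68.0, 63.0, 51.0, 39.0, 41.0, 61.0, 82.0, 91.0, 105.0, 125.0, 129.0, 130.0, 134.0, 133.0, 135.0, 137.0, 139.0, 140.0, 142.0, 142.0, 143.0, 145.0, 143.0, 143.0, 147.0, 147.0, 149.0, 144.0, 148.0, 150.0, 155.0, 158.0, 161.0, 164.0, 165.0, 167.0, 167.0, 168.0, 171.0, 172.0, 175.0, 166.0, 144.0, 127.0, 136.0, 142.0, 142.0, 140.0, 139.0, 139.0, 137.0, 138.0, 139.0, 142.0]
[[639.1 144.6 180. ]
 [640.1  50.2 180. ]
 [640.9  98.1 180. ]]
```

Emit:
{"name": "arm_command", "arguments": {"moves": [[0.9,0.9,0.5,1],[0.9,0.9,0.5,1],[0.9,0.9,0.5,1],[0.9,0.9,0.5,1],[0.9,0.9,0.5,1],[0.9,0.9,0,1],[0.9,0.9,0,1],[0.9,0.9,0,1],[0.9,0.9,0,1],[0.9,0.9,0,1],[0.9,0.9,0,1],[0.9,0.9,0,0.3]], "fingers": 0.33, "force": 30}}

```text
clock: 2.3
tool_pos: [485.1, -347.5, 275.7]
tool_rot: [2.211, 2.231, 0.0]
wrist_force: [-0.1, -1.7, -0.9]
gripper_width: 30.6
finger_force: 0.0
```

Emit:
{"name": "arm_command", "arguments": {"moves": [[0.34,1,0,0],[0.34,1,0,0],[0.34,1,0,0],[0.34,1,0,0],[0.34,1,0,0],[0.34,1,0,0],[0.34,1,0,0],[0.34,1,0,0],[0.34,1,0,0],[0.34,1,0,0],[0.34,1,0,0],[0.34,1,0,0]]}}

```text
clock: 3.3
tool_pos: [566.2, -107.4, 275.7]
tool_rot: [2.218, 2.225, 0.0]
wrist_force: [-0.0, -0.2, -0.5]
gripper_width: 30.6
finger_force: 0.0
```

Emit:
{"name": "arm_command", "arguments": {"moves": [[0.3,1,0,0],[0.3,1,0,0],[0.3,1,0,0],[0.3,1,0,0],[0.3,1,0,0],[0.3,1,0,0],[0.3,1,0,0],[0.3,1,0,0],[0.3,1,0,0],[0.3,1,0,0],[0.3,0.4,0,0],[0,0,0,0]]}}

```text
clock: 4.3
tool_pos: [632.8, 101.0, 275.4]
tool_rot: [2.216, 2.227, 0.001]
wrist_force: [-0.2, -0.1, 0.1]
gripper_width: 30.3
finger_force: 0.0
```

```bash
python3 - <<'E'
from h import *
c=cam('wrist'); s=ctrl.state(); p,d=imaging.capture('wrist'); cv2.imwrite('pics/w1.png',p[...,::-1])
W=cloud('wrist',d,c); x,y,z=W[...,0],W[...,1],W[...,2]
print(s['tool_pos'],s['tool_rot'],-c[1].T@c[2])
m=(x>610)&(x<670)&(y>40)&(y<160)&(z>176)&(z<195); q=W[m]
print(len(q),np.percentile(q,[1,50,99],axis=0).round(1).tolist() if len(q) else '')
m=(x>670)&(x<690)&(z>200)&(z<214); q=W[m]; print(len(q),np.percentile(q,[1,50,99],axis=0).round(1).tolist() if len(q) else '')
E
```

```text
[632.75679764 101.03756021 275.39194027] [2.21595761e+00 2.22683525e+00 7.24850286e-04] [631.83812902 166.60103286 433.65191676]
3057 [[638.0, 57.0, 179.5], [644.3, 110.6, 183.4], [668.4, 147.1, 185.8]]
3774 [[685.1, 71.6, 200.3], [686.8, 160.8, 208.6], [689.9, 233.1, 210.6]]
```

View pics/w1.png

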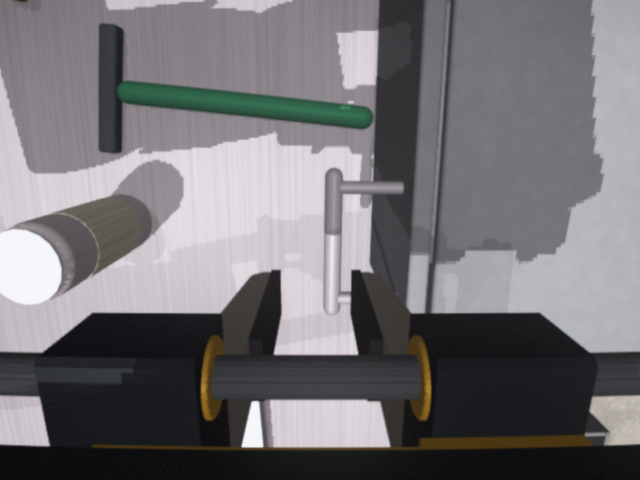

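Emit:
{"name": "arm_command", "arguments": {"moves": [[0.5,0.05,-0.5,0],[0,0,-0.7,0],[0,0,-0.7,0],[0,0,-0.7,0],[0,0,-0.7,0],[0,0,-0.7,0],[0,0,-0.7,0],[0,0,-0.46,0]]}}

```text
clock: 5.02
tool_pos: [641.5, 99.0, 170.3]
tool_rot: [-2.219, -2.223, 0.003]
wrist_force: [-0.0, 0.3, 0.3]
gripper_width: 30.1
finger_force: 0.0
```

Emit:
{"name": "arm_command", "arguments": {"moves": [[0,0,0,0],[0,0,0,0],[0,0,0,0],[0,0,0,0]], "fingers": 0, "force": 30}}

```text
clock: 5.35
tool_pos: [642.5, 100.3, 173.1]
tool_rot: [2.218, 2.224, 0.001]
wrist_force: [0.6, -0.9, -1.8]
gripper_width: 9.9
finger_force: 30.0
```

```bash
python3 - <<'E'
import numpy as np
v=np.array([-54,-186.])
th=[0.03]+list(np.arange(1,25)*0.0625+0.03)
p=np.array([[v[0]*np.cos(t)+v[1]*np.sin(t),-v[0]*np.sin(t)+v[1]*np.cos(t)] for t in [0]+th])
print((np.diff(p,axis=0)/20).round(2).tolist())
E
```

```text
[[-0.28, 0.09], [-0.57, 0.2], [-0.56, 0.24], [-0.54, 0.27], [-0.52, 0.31], [-0.5, 0.34], [-0.48, 0.37], [-0.46, 0.4], [-0.43, 0.43], [-0.4, 0.45], [-0.37, 0.48], [-0.34, 0.5], [-0.31, 0.52], [-0.28, 0.54], [-0.24, 0.55], [-0.21, 0.57], [-0.17, 0.58], [-0.14, 0.59], [-0.1, 0.6], [-0.06, 0.6], [-0.02, 0.6], [0.01, 0.6], [0.05, 0.6], [0.09, 0.6], [0.13, 0.59]]
```

Emit:
{"name": "arm_command", "arguments": {"moves": [[-0.28,0.09,0,-0.3],[-0.57,0.2,0,-0.63],[-0.56,0.24,0,-0.62],[-0.54,0.27,0,-0.63],[-0.52,0.31,0,-0.62],[-0.5,0.34,0,-0.63],[-0.48,0.37,0,-0.62],[-0.46,0.4,0,-0.63]]}}

```text
clock: 6.02
tool_pos: [564.4, 145.7, 173.1]
tool_rot: [2.676, 1.645, 0.005]
wrist_force: [5.2, 2.1, -6.1]
gripper_width: 10.1
finger_force: 30.0
```

Emit:
{"name": "arm_command", "arguments": {"moves": [[-0.43,0.43,0,-0.62],[-0.4,0.45,0,-0.63],[-0.37,0.48,0,-0.62],[-0.34,0.5,0,-0.63],[-0.31,0.52,0,-0.62],[-0.28,0.54,0,-0.63],[-0.24,0.55,0,-0.62],[-0.21,0.57,0,-0.63],[-0.17,0.58,0,-0.62]]}}

```text
clock: 6.77
tool_pos: [510.3, 238.3, 173.1]
tool_rot: [-3.027, -0.839, -0.007]
wrist_force: [8.5, 0.6, -8.8]
gripper_width: 9.9
finger_force: 30.0
```

Emit:
{"name": "arm_command", "arguments": {"moves": [[-0.14,0.59,0,-0.63],[-0.1,0.6,0,-0.62],[-0.06,0.6,0,-0.63],[-0.02,0.6,0,-0.62],[0.01,0.6,0,-0.63],[0.05,0.6,0,-0.62],[0.09,0.6,0,-0.63],[0.06,0.3,0,-0.3],[0,0,0,0]]}}

```text
clock: 7.52
tool_pos: [509.1, 328.5, 173.1]
tool_rot: [-3.138, -0.117, -0.008]
wrist_force: [8.7, -2.4, -5.4]
gripper_width: 9.8
finger_force: 30.0
```

Emit:
{"name": "arm_command", "arguments": {"moves": [[0,0,0,0],[0,0,0,0],[0,0,0,0],[0,0,0.5,0],[0,0,1,0],[0,0,1,0],[0,0,1,0],[0,0,1,0],[0,0,1,0],[0,-0.5,1,0],[0,-1,1,0],[0,-1,1,0]], "fingers": 0.33}}

```text
clock: 8.52
tool_pos: [506.1, 276.9, 344.4]
tool_rot: [-3.139, -0.121, -0.001]
wrist_force: [1.5, -0.5, 0.0]
gripper_width: 30.5
finger_force: 0.0
```

Emit:
{"name": "arm_command", "arguments": {"moves": [[0,-1,0,0],[0,-1,0,0],[0,-1,0,0],[0,-1,0,0],[0,-0.5,0,0],[0,0,0,0]], "fingers": 0.87}}

```text
clock: 9.02
tool_pos: [506.5, 185.6, 343.3]
tool_rot: [-3.139, -0.116, -0.001]
wrist_force: [0.2, 0.3, 1.0]
gripper_width: 68.4
finger_force: 0.0
```

```bash
cat > look.py <<'E'
from h import *
import sys
c=cam('wrist'); p,d=imaging.capture('wrist'); cv2.imwrite(f'pics/{sys.argv[1]}.png',p[...,::-1])
W=cloud('wrist',d,c); np.save('wW.npy',W); print(-c[1].T@c[2],ctrl.state()['tool_rot'])
rp,rd=imaging.capture('top') if len(sys.argv)>2 else (None,None)
for n in ['wrist','top'][:len(sys.argv)-1]:
    if n=='top': W=cloud('top',rd); cv2.imwrite(f'pics/{sys.argv[1]}t.png',rp[...,::-1]); np.save('tW.npy',W)
    for l in ['large_spool','small_spool']:
        for r in imaging.regions_of(n,l)[:2]:
            q=W[r['pixels']]; q=q[~np.isnan(q[:,0])]
            t=np.percentile(q[:,2],95); qq=q[(q[:,2]>t-8)&(q[:,2]<t+8)]
            ce,rad=cv2.minEnclosingCircle(qq[:,:2].astype(np.float32))
            print(n,l,round(r['score'],2),np.round(r['box']),np.round(np.percentile(q,[2,50,98],axis=0)).tolist(),'top z',round(t,1),np.round(ce,1),round(rad,1))
E
python3 look.py w2 t
```

```text
[571.23128088 190.47324496 501.61365871] [-3.13879836e+00 -1.16508762e-01 -1.33106206e-03]
wrist large_spool 0.58 [288. 165.  86.  76.] [[518.0, 182.0, 156.0], [548.0, 212.0, 169.0], [577.0, 241.0, 171.0]] top z 170.3 [547.3 211.4] 33.0
wrist large_spool 0.23 [231. 142. 214. 283.] [[468.0, 177.0, 108.0], [587.0, 273.0, 122.0], [673.0, 328.0, 210.0]] top z 209.4 [556.5 279.3] 97.7
wrist small_spool 0.8 [289.  60.  58.  69.] [[610.0, 194.0, 118.0], [630.0, 215.0, 156.0], [654.0, 238.0, 158.0]] top z 157.4 [632.1 216.8] 23.9
top large_spool 0.41 [228. 265.  17.   6.] [[513.0, 201.0, 133.0], [520.0, 215.0, 167.0], [528.0, 231.0, 173.0]] top z 172.9 [522.6 215. ] 15.8
top small_spool 0.28 [249. 223.   1.   9.] [[651.0, 176.0, 11.0], [666.0, 182.0, 21.0], [680.0, 186.0, 29.0]] top z 27.7 [665.7 183.4] 13.8
```

View pics/w2.png

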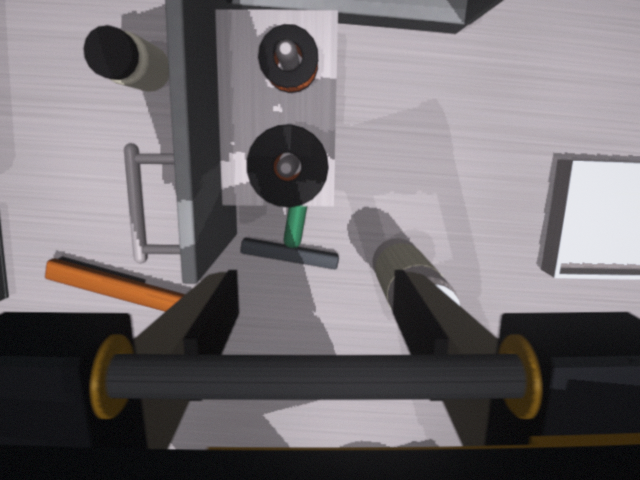

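Emit:
{"name": "arm_command", "arguments": {"moves": [[0.3,0.2,0,0.9],[0.3,0.2,0,0.9],[0.3,0.2,0,0.9],[0.3,0.2,0,0.9],[0.3,0.2,0,0.9],[0.3,0.2,0,0.9],[0.24,0.1,0,0.9],[0,0,0,0.7],[0,0,0,0]]}}

```text
clock: 10.07
tool_pos: [547.4, 214.0, 342.0]
tool_rot: [-2.906, -1.194, 0.001]
wrist_force: [-0.4, 1.3, 0.1]
gripper_width: 79.9
finger_force: 0.0
```

```bash
python3 look.py w3; python3 -c "
from h import *
s=ctrl.state();print(s['tool_pos'],s['gripper_width'],s['qpos'])"
```

```text
[593.63933441 260.14173681 500.14140044] [-2.90835121e+00 -1.18765329e+00  9.64445225e-04]
wrist large_spool 0.75 [319. 218.  84.  82.] [[518.0, 183.0, 132.0], [549.0, 213.0, 169.0], [578.0, 242.0, 171.0]] top z 170.2 [547.1 211.3] 32.7
wrist small_spool 0.82 [386. 140.  66.  59.] [[610.0, 195.0, 117.0], [631.0, 219.0, 156.0], [654.0, 239.0, 158.0]] top z 157.4 [632.4 216.9] 24.3
wrist small_spool 0.51 [330. 371.  60. 124.] [[406.0, 57.0, 10.0], [438.0, 89.0, 106.0], [460.0, 110.0, 165.0]] top z 164.6 [428.7  78.9] 27.7
[547.19337276 213.47978876 342.23980513] 79.90972100527043 [3.69395347e-01 2.05574904e-01 1.57361684e+00 4.29075321e-05
 1.36271216e+00 1.16634983e+00]
```

Emit:
{"name": "arm_command", "arguments": {"moves": [[0,-0.1,-0.7,0],[0,0,-1,0],[0,0,-1,0],[0,0,-1,0],[0,0,-1,0],[0,0,-1,0],[0,0,-1,0],[0,0,-1,0],[0,0,-0.8,0],[0,0,-0.7,0],[0,0,-0.5,0],[0,0,0,0]]}}

```text
clock: 11.22
tool_pos: [546.1, 210.8, 146.4]
tool_rot: [-2.909, -1.187, 0.005]
wrist_force: [-0.2, 0.1, 0.3]
gripper_width: 79.9
finger_force: 0.0
```

Emit:
{"name": "arm_command", "arguments": {"moves": [[0,0,0,0],[0,0,0,0],[0,0,0,0],[0,0,0,0],[0,0,0,0]], "fingers": 0.5, "force": 30}}

```text
clock: 11.63
tool_pos: [548.0, 211.4, 149.3]
tool_rot: [-2.908, -1.188, -0.003]
wrist_force: [-0.6, 0.2, 1.7]
gripper_width: 66.6
finger_force: 30.0
```

Gripped on the 66 mm flange. Lift slowly off the spindle.

Emit:
{"name": "arm_command", "arguments": {"moves": [[0,0,0.3,0],[0,0,0.5,0],[0,0,0.6,0],[0,0,0.6,0],[0,0,0.6,0],[0,0,0.6,0],[0,0,0.6,0],[0,0,0.6,0],[0,0,0.4,0],[0,0,0.4,0]]}}

```text
clock: 12.47
tool_pos: [547.5, 211.2, 253.5]
tool_rot: [2.908, 1.188, 0.001]
wrist_force: [0.6, -0.8, -4.5]
gripper_width: 66.2
finger_force: 30.0
```

```bash
python3 - <<'E'
from h import *
for n in ['scene','top']:
    W=np.load(n+'W.npy'); x,y,z=W[...,0],W[...,1],W[...,2]
    m=(x>420)&(x<590)&(y>-340)&(y<-90)&(z>24)&(z<37)
    q=W[m][:,:2].astype(np.float32); r=cv2.minAreaRect(q); print(n,len(q),r)
    m=(x>455)&(x<550)&(y>-250)&(y<-120); print(np.nanmedian(z[m]))
    b=[float(np.median(y[(x>460)&(x<470)&(z>20)&(z<37)&(abs(y-c)<12)])) for c in (-112,-250,-320)]; print('y walls',b)
E
```

```text
scene 704 ((505.93896484375, -216.48828125), (152.36752319335938, 221.99375915527344), 2.9464826583862305)
4.603206235059618
y walls [-109.68227974948417, -252.0968725057642, -326.2158387962213]
top 563 ((503.84600830078125, -217.17013549804688), (142.70677185058594, 219.08409118652344), 2.9251091480255127)
3.8049162964024523
y walls [-110.25371631464576, -254.38786383396982, -323.18250920483507]
```

Emit:
{"name": "arm_command", "arguments": {"moves": [[0,-0.4,0,0],[0,-0.8,0,0],[-0.1,-1,0,0],[-0.1,-1,0,0],[-0.1,-1,0,0],[-0.1,-1,0,0],[-0.1,-1,0,0],[-0.1,-1,0,0],[-0.1,-1,0,0],[-0.1,-1,0,0],[-0.1,-1,0,0],[-0.1,-1,0,0]]}}

```text
clock: 13.47
tool_pos: [526.6, -14.3, 251.8]
tool_rot: [-2.908, -1.188, 0.002]
wrist_force: [-0.5, 0.8, -4.2]
gripper_width: 66.1
finger_force: 30.0
```

Emit:
{"name": "arm_command", "arguments": {"moves": [[-0.1,-1,0,0],[-0.1,-1,0,0],[-0.2,-1,0,0],[-0.2,-1,0,0],[-0.2,-1,0,0],[-0.2,-1,0,0],[-0.1,-1,-0.3,0],[-0.1,-0.8,-0.5,0],[0,-0.4,-0.5,0],[0,-0.2,-0.5,0],[0,0,-0.5,0],[0,0,0,0]]}}

```text
clock: 14.47
tool_pos: [501.9, -180.0, 203.8]
tool_rot: [-2.906, -1.187, 0.004]
wrist_force: [-1.4, 1.3, -4.3]
gripper_width: 66.2
finger_force: 30.0
```

```bash
python3 - <<'E'
from h import *
c=cam('wrist'); s=ctrl.state(); p,d=imaging.capture('wrist'); cv2.imwrite('pics/w4.png',p[...,::-1])
W=cloud('wrist',d,c); x,y,z=W[...,0],W[...,1],W[...,2]; print(s['tool_pos'])
for r in imaging.regions_of('wrist','large_spool')[:1]:
    q=W[r['pixels']]; print(r['score'],r['box'],np.nanpercentile(q,[2,50,98],axis=0).round(1).tolist())
m=(x>420)&(x<590)&(y>-340)&(y<-90)&(z>24)&(z<37); q=W[m][:,:2].astype(np.float32); print(len(q),cv2.minAreaRect(q))
m=(x>440)&(x<570)&(y>-245)&(y<-115)&(z<15); print('floor',m.sum(),np.nanmedian(z[m]))
E
```

```text
[ 501.94349328 -179.95820084  203.75206957]
0.88 [315.0, 306.8, 180.7, 189.0] [[477.8, -203.7, 172.5], [510.3, -171.2, 223.0], [532.8, -148.5, 224.5]]
4517 ((505.0183410644531, -216.28341674804688), (140.8490447998047, 221.10873413085938), 3.0087602138519287)
floor 14264 4.1457293191818
```

View pics/w4.png

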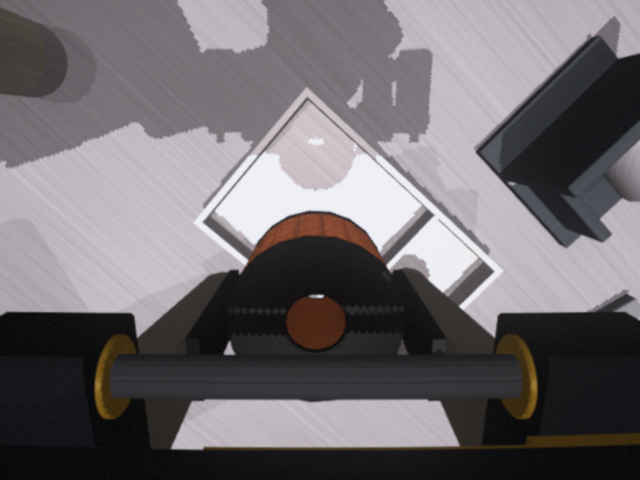

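Emit:
{"name": "arm_command", "arguments": {"moves": [[0.05,0,-0.6,0],[0,0,-1,0],[0,0,-1,0],[0,0,-1,0],[0,0,-1,0],[0,0,-1,0],[0,0,-0.8,0],[0,0,-0.5,0],[0,0,-0.3,0],[0,0,-0.3,0],[0,0,-0.2,0],[0,0,0,0]]}}

```text
clock: 15.57
tool_pos: [504.5, -180.8, 52.2]
tool_rot: [2.908, 1.188, 0.0]
wrist_force: [-0.3, -0.4, -3.6]
gripper_width: 66.2
finger_force: 30.0
```

Emit:
{"name": "arm_command", "arguments": {"moves": [[0,0,-0.1,0],[0,0,-0.1,0],[0,0,-0.1,0],[0,0,-0.1,0],[0,0,0,0]]}}

```text
clock: 15.98
tool_pos: [504.3, -180.8, 44.2]
tool_rot: [-2.908, -1.188, 0.0]
wrist_force: [0.5, 0.4, -4.4]
gripper_width: 66.4
finger_force: 30.0
```

Emit:
{"name": "arm_command", "arguments": {"moves": [[0,0,-0.1,0],[0,0,-0.05,0],[0,0,-0.05,0],[0,0,0,0]]}}

```text
clock: 16.32
tool_pos: [504.2, -180.8, 40.2]
tool_rot: [-2.908, -1.188, 0.0]
wrist_force: [0.6, -0.0, -4.6]
gripper_width: 66.5
finger_force: 30.0
```

Emit:
{"name": "arm_command", "arguments": {"moves": [[0,0,-0.05,0],[0,0,-0.05,0],[0,0,0,0]]}}

```text
clock: 16.57
tool_pos: [504.4, -180.9, 39.3]
tool_rot: [2.908, 1.188, 0.0]
wrist_force: [-3.7, 1.5, 8.5]
gripper_width: 66.4
finger_force: 30.0
```

Emit:
{"name": "arm_command", "arguments": {"moves": [[0,0,0,0],[0,0,0,0],[0,0,0,0],[0,0,0,0],[0,0,0.3,0],[0,0,0.6,0],[0,0,1,0],[0,0,1,0],[0,0,1,0],[0,0,1,0],[0,0,1,0],[0,0,1,0]], "fingers": 0.87}}

```text
clock: 17.57
tool_pos: [504.4, -180.9, 178.6]
tool_rot: [2.908, 1.188, 0.001]
wrist_force: [0.7, 0.1, -1.2]
gripper_width: 80.0
finger_force: 0.0
```

```bash
python3 - <<'E'
from h import *
c=cam('wrist'); p,d=imaging.capture('wrist'); cv2.imwrite('pics/w5.png',p[...,::-1])
W=cloud('wrist',d,c); s=ctrl.state(); print(s['tool_pos'],s['gripper_width'],s['clock'])
for r in imaging.regions_of('wrist','large_spool')[:1]:
    q=W[r['pixels']]; t=q[q[:,2]>52]; print(r['score'],r['box'],np.nanpercentile(q,[2,50,98],axis=0).round(1).tolist(),cv2.minEnclosingCircle(t[:,:2].astype(np.float32)))
    A=np.c_[t[:,:2],np.ones(len(t))]; t=t[np.abs(t[:,2]-np.median(t[:,2]))<5]; print('tilt',np.linalg.lstsq(np.c_[t[:,:2],np.ones(len(t))],t[:,2],rcond=None)[0])
E
```

```text
[ 506.36290856 -181.59510916  182.32866597] 79.98793694644078 17.6167
0.86 [317.2, 230.1, 97.8, 98.1] [[474.7, -209.8, 8.4], [505.0, -179.9, 58.9], [534.4, -150.5, 60.4]] ((503.7449645996094, -181.19195556640625), 32.903594970703125)
tilt [3.04150124e-04 1.44965213e-04 5.88977573e+01]
```

Emit:
{"name": "arm_command", "arguments": {"moves": [[0,0.5,1,-0.3],[0,1,1,-0.3],[0,1,1,-0.3],[0,1,1,-0.3],[0,1,1,-0.3],[0,1,0.4,-0.3],[0,1,0,-0.3],[0,1,0,-0.3],[0,1,0,-0.3],[0,1,0,-0.3],[0,1,0,-0.3],[0,1,0,-0.3]], "fingers": 0.33}}

```text
clock: 18.67
tool_pos: [503.8, 50.1, 284.1]
tool_rot: [-3.074, -0.646, 0.001]
wrist_force: [0.5, -0.5, 0.3]
gripper_width: 30.3
finger_force: 0.0
```

Emit:
{"name": "arm_command", "arguments": {"moves": [[0,1,0,-0.3],[0,1,0,-0.3],[0,1,0,-0.3],[0,1,0,-0.3],[0,1,0,-0.3],[0,1,0,-0.3],[0,1,0,-0.3],[0,1,0,-0.3],[0,1,0,-0.3],[0,1,0,-0.3],[0,1,0,-0.3],[0,0.5,0,0]]}}

```text
clock: 19.67
tool_pos: [503.9, 280.9, 284.0]
tool_rot: [-3.138, -0.134, 0.001]
wrist_force: [0.2, -0.4, 0.3]
gripper_width: 30.6
finger_force: 0.0
```

Emit:
{"name": "arm_command", "arguments": {"moves": [[0,1,0,0],[0,0.8,0,0],[0,0.6,0,0],[0,0,0,0],[0,0,0,0]]}}

```text
clock: 20.08
tool_pos: [504.2, 327.2, 284.1]
tool_rot: [3.138, 0.137, -0.001]
wrist_force: [0.0, -0.1, -0.5]
gripper_width: 30.2
finger_force: 0.0
```

```bash
python3 - <<'E'
from h import *
c=cam('wrist'); p,d=imaging.capture('wrist'); cv2.imwrite('pics/w6.png',p[...,::-1])
W=cloud('wrist',d,c); x,y,z=W[...,0],W[...,1],W[...,2]
s=ctrl.state(); a=np.array(s['tool_rot']); print(s['tool_pos'],s['gripper_width'],'psi',np.arctan2(*cv2.Rodrigues(a)[0][1::-1,1]))
m=(x>440)&(x<580)&(y>315)&(y<370)&(z>176)&(z<190); q=W[m]
print(len(q),np.nanpercentile(q,[1,50,99],axis=0).round(1).tolist(),cv2.minAreaRect(q[:,:2].astype(np.float32)))
m=m&(x>495)&(x<525); q=W[m]; print(np.nanpercentile(q,[1,50,99],axis=0).round(1).tolist(), np.polyfit(q[:,0],q[:,1],1))
E
```

```text
[504.24238408 326.6305095  284.16225987] 30.609270259284532 psi -1.4844320103807753
2681 [[465.6, 315.7, 179.3], [515.6, 327.6, 183.4], [555.7, 335.2, 185.7]] ((510.3208923339844, 323.3072814941406), (94.6091537475586, 20.771503448486328), 3.32869553565979)
[[495.2, 322.3, 179.4], [510.3, 328.1, 183.7], [524.7, 334.1, 185.7]] [7.68966935e-02 2.88904367e+02]
```

View pics/w6.png

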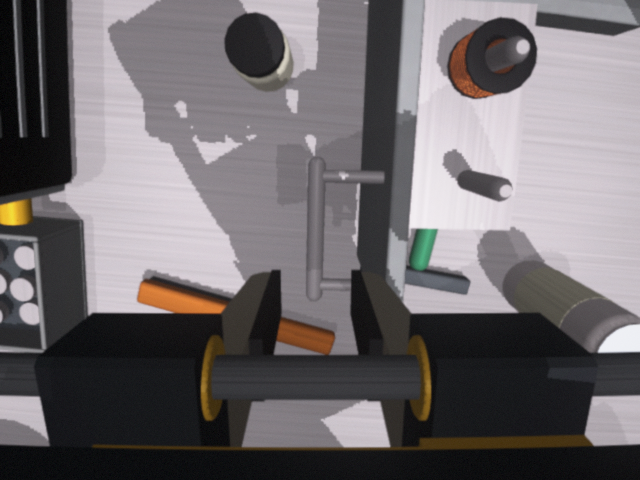

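Emit:
{"name": "arm_command", "arguments": {"moves": [[0.3,0.08,-0.5,-0.1],[0,0,-0.8,0],[0,0,-0.8,0],[0,0,-0.8,0],[0,0,-0.8,0],[0,0,-0.8,0],[0,0,-0.7,0],[0,0,-0.4,0],[0,0,0,0]]}}

```text
clock: 20.88
tool_pos: [509.6, 327.4, 170.1]
tool_rot: [3.138, 0.117, -0.005]
wrist_force: [-1.4, -0.4, 0.3]
gripper_width: 30.3
finger_force: 0.0
```

Emit:
{"name": "arm_command", "arguments": {"moves": [[0,0,0,0],[0,0,0,0],[0,0,0,0],[0,0,0,0]], "fingers": 0, "force": 30}}

```text
clock: 21.22
tool_pos: [511.1, 328.9, 173.4]
tool_rot: [-3.139, -0.119, -0.003]
wrist_force: [0.7, -1.3, 1.4]
gripper_width: 9.7
finger_force: 30.0
```

```bash
python3 - <<'E'
import numpy as np
v=np.array([-54,-186.])
th=[1.494,1.464]+list(1.464-np.arange(1,24)*0.0625)+[0]
p=np.array([[v[0]*np.cos(t)+v[1]*np.sin(t),-v[0]*np.sin(t)+v[1]*np.cos(t)] for t in th])
print(th[-2],(np.diff(p,axis=0)/20).round(2).tolist())
E
```

```text
0.026499999999999968 [[-0.06, -0.29], [-0.09, -0.6], [-0.05, -0.6], [-0.01, -0.61], [0.03, -0.6], [0.06, -0.6], [0.1, -0.6], [0.14, -0.59], [0.17, -0.58], [0.21, -0.57], [0.25, -0.55], [0.28, -0.54], [0.31, -0.52], [0.34, -0.5], [0.37, -0.48], [0.4, -0.45], [0.43, -0.42], [0.46, -0.4], [0.48, -0.37], [0.5, -0.34], [0.52, -0.3], [0.54, -0.27], [0.56, -0.24], [0.57, -0.2], [0.25, -0.07]]
```

Emit:
{"name": "arm_command", "arguments": {"moves": [[-0.06,-0.29,0,0.3],[-0.09,-0.6,0,0.63],[-0.05,-0.6,0,0.62],[-0.01,-0.61,0,0.63],[0.03,-0.6,0,0.62],[0.06,-0.6,0,0.63],[0.1,-0.6,0,0.62],[0.14,-0.59,0,0.63],[0.17,-0.58,0,0.62]]}}

```text
clock: 21.97
tool_pos: [515.5, 226.9, 173.3]
tool_rot: [-2.997, -0.942, 0.001]
wrist_force: [-4.5, 0.6, 5.1]
gripper_width: 10.0
finger_force: 30.0
```

Emit:
{"name": "arm_command", "arguments": {"moves": [[0.21,-0.57,0,0.63],[0.25,-0.55,0,0.62],[0.28,-0.54,0,0.63],[0.31,-0.52,0,0.62],[0.34,-0.5,0,0.63],[0.37,-0.48,0,0.62],[0.4,-0.45,0,0.63],[0.43,-0.42,0,0.62]]}}

```text
clock: 22.63
tool_pos: [567.2, 145.5, 173.3]
tool_rot: [2.671, 1.654, -0.003]
wrist_force: [-5.6, -3.5, 6.1]
gripper_width: 9.7
finger_force: 30.0
```

Emit:
{"name": "arm_command", "arguments": {"moves": [[0.46,-0.4,0,0.63],[0.48,-0.37,0,0.62],[0.5,-0.34,0,0.63],[0.52,-0.3,0,0.62],[0.54,-0.27,0,0.63],[0.56,-0.24,0,0.62],[0.4,-0.15,0,0.5]]}}

```text
clock: 23.22
tool_pos: [637.7, 103.7, 173.3]
tool_rot: [2.261, 2.179, -0.002]
wrist_force: [-1.9, -4.0, 5.2]
gripper_width: 9.9
finger_force: 30.0
```

Emit:
{"name": "arm_command", "arguments": {"moves": [[0.15,-0.05,0,0.3],[0.12,-0.03,0,0.1],[0.05,0,0,0],[0,0,0,0]]}}

```text
clock: 23.55
tool_pos: [643.6, 101.9, 173.3]
tool_rot: [2.22, 2.22, -0.003]
wrist_force: [-2.7, -8.6, 4.7]
gripper_width: 10.0
finger_force: 30.0
```

Emit:
{"name": "arm_command", "arguments": {"moves": [[0.07,0,0,0],[0,0,0,0]]}}

```text
clock: 23.72
tool_pos: [643.7, 101.9, 173.3]
tool_rot: [2.221, 2.222, -0.006]
wrist_force: [-7.7, -8.0, 10.1]
gripper_width: 9.7
finger_force: 30.0
```

Stop reached (no further travel, force rises). Release, lift, back off.

Emit:
{"name": "arm_command", "arguments": {"moves": [[0,0,0,0],[0,0,0,0],[0,0,0,0],[0,0,0.3,0],[0,0,0.7,0],[0,0,1,0],[0,0,1,0],[0,0,1,0],[0,0,1,0],[0,0,1,0],[0,0,0.5,0],[0,0,0,0]], "fingers": 0.33}}

```text
clock: 24.72
tool_pos: [646.2, 104.1, 305.4]
tool_rot: [2.219, 2.22, 0.006]
wrist_force: [-0.2, 0.4, -0.3]
gripper_width: 30.6
finger_force: 0.0
```

Emit:
{"name": "arm_command", "arguments": {"moves": [[-0.4,-1,0,0],[-0.4,-1,0,0],[-0.4,-1,0,0],[-0.4,-1,0,0],[-0.4,-1,0,0],[-0.4,-1,0,0],[-0.4,-1,0,0],[-0.4,-1,0,0],[-0.4,-0.5,0,0],[0,0,0,0],[0,0,0,0],[0,0,0,0]]}}

```text
clock: 25.72
tool_pos: [573.2, -65.5, 302.1]
tool_rot: [-2.221, -2.221, -0.0]
wrist_force: [0.8, 0.2, -0.6]
gripper_width: 30.5
finger_force: 0.0
```

```bash
python3 - <<'E'
from h import *
s=ctrl.state(); print(s['clock'],s['tool_pos'],s['wrist_force'])
p,d=imaging.capture('top'); cv2.imwrite('pics/t9.png',cv2.resize(p[130:370,120:520,::-1],(800,480)))
W=cloud('top',d); W0=np.load('topW.npy')
for n,V in (('before',W0),('now',W)):
    x,y,z=V[...,0],V[...,1],V[...,2]
    m=(x>615)&(x<662)&(y>20)&(y<180)&(z>150)&(z<200); q=V[m]; print(n,len(q),np.percentile(q,[5,50,95],axis=0).round(1).tolist(),np.polyfit(q[:,1],q[:,0],1).round(3))
E
```

```text
25.7167 [573.16214341 -65.54640006 302.08862102] [ 0.84576398  0.23262192 -0.59046349]
before 181 [[637.4, 58.2, 175.8], [642.0, 97.6, 183.0], [658.2, 140.0, 188.6]] [4.00000e-03 6.43585e+02]
now 179 [[636.9, 57.8, 177.1], [642.4, 98.4, 183.4], [658.6, 140.2, 188.7]] [2.0000e-03 6.4347e+02]
```

View pics/t9.png

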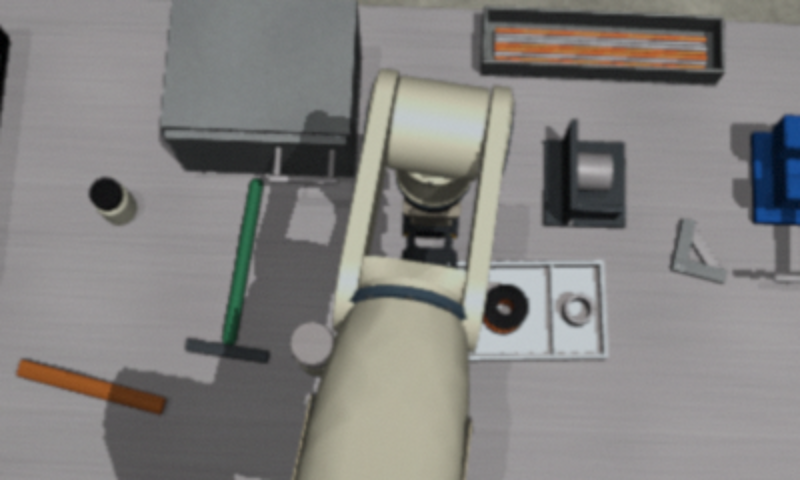

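The door is shut, with the handle at crop (272–340, 180) as it was before. The spool stands in the large bay at (505, 308), and the other things on the bench have not moved.

```bash
python3 -c "
from station import ctrl
print(ctrl.close_job())"
```

```text
the job is handed in; nothing more can be done
None
```

I handed the job in at about 26 s of the 72 s allowed: the large spool stands flat in the tray's large bay and the door is shut. The small spool was still on its spindle when last seen, just before the door was shut, and the final picture shows the other bench items where they were; the hand-in gave no verdict.

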